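# Load the drill jig and hold its index plunger out

## Robot

A 6-joint arm with a two-finger parallel gripper is mounted at the origin on the work surface. World frame = base frame: x ahead of the robot, y to its left, z up, the work surface at z = 0. Lengths are in mm, angles in rad, forces in N, time in s.
With the tool pointing down it reaches from about 325 to 900 mm from the base axis. Payload 6.1 kg.
Tool frame: the origin (TCP) lies on the centre line of the jaws, within the pads' length; the fingertips stand 11 mm ahead of it and the grasp point (between the pads) lies 8 mm behind it; x points along the fingers, z is the direction in which the jaws open and shut, and the axes are right-handed (so a half turn about x gives the same grasp; the last joint's range is limited). The gripper opens to 85 mm and grips with 20 to 120 N. Pads are 22 mm wide; open, the fingers measure 114 mm over their backs; the gripper's body (76 mm by 85 mm) begins 54 mm behind the grasp point. The pads swing forward as they close: fully open they stand 13 mm farther back than shut.
Start: joints at [-1.452, 0.22, 1.526, -0, 1.395, -0.126], TCP at [151.47, -606.36, 242.3] pointing down, gripper open.
Joint ranges: [-2.98, 2.98], [-0.91, 2.08], [0.09, 2.57], [-1.24, 4.39], [0.2, 2.65], [-2.68, 2.68]. Speed limits (rad/s): [2.57, 2.57, 3.01, 3.14, 3.14, 3.14].

## Interface

Orientations are given as a 3x3 rotation matrix whose columns are the frame's x, y, z axes.
In Python, from plant import robot gives the robot as it stands.
- The arm moves only by the shell command python3 -m inch 'ROWS' [FORCE]. ROWS is a JSON object of lists of equal length, an entry for each row: "delta_rot": the turn, a rotation vector about the world's x, y, z in rad, a list of three; "translation": the shift along the world's x, y, z in mm, a list of three; "hand": the finger opening in mm, from 0 to 85.4. In form: {"delta_rot": [[ax, ay, az], ...], "translation": [[dx, dy, dz], ...], "hand": [hand, ...]}. A call has 1 to 10 rows; each row is the pose to reach, as a shift and turn from the pose commanded when the call began; what a row does not reach only later rows make up. A row lasts 1/10 s, in which the tool goes at most 50 mm and 8.59 degrees, less where a joint would pass 70% of its speed; a pose out of reach is approached as far as the arm can. A call with a gripper value outside its range is refused whole. The fingers move at their own pace and stop on an object; FORCE is the grip in N (left out, the last holds). Time passes only in rows, so rows that repeat a pose let the fingers close. It gives the time, the measured TCP pose, the force and the opening at its end, in the units of the state.
- robot.get_state(): the state, without advancing time (a new reading comes with each control period).
- robot.get_image(name): name is "scene" or "top" or "wrist"; returns a dict with "color" (420x560x3 uint8, red, green, blue), "vfov" (degrees; the focal length in pixels is half the picture's height over the tangent of half this angle, whatever the lens; pixels are square), "cx", "cy" (the principal point, pixels), "extrinsics" (4x4, takes a point from world to camera coordinates); the wrist camera has in their place "tool_from_camera" (4x4, takes a point from camera to tool coordinates, whose origin is the TCP and whose axes are the tool frame's). Camera axes: x right, y up, looking along -z (the intrinsics and any distortion apply to the point x, -y, -z); pixel columns grow to the right and rows downward; lengths in mm; the calibration is good to about 2 mm. A picture is of the moment at which its call begins: read the wrist's pose just before it. There is no depth.
- robot.job_done(): hands the job in, once; it reports no verdict.
The state is a dict: "time_s": time; "qpos": joint angles; "joint_velocities": joint speeds; "joint_torque": joint torques, N m; "position": TCP position; "eef_rot": TCP orientation; "force": force on the tool from outside, world axes, zero at the start; "wrist_torque": the same for the moment, N m; "width": finger opening in mm.
Only numpy, scipy, OpenCV 4.12 (cv2) and the standard library are available. Lean on these libraries where they do the work, as an engineer would, in place of code of your own. Each camera call takes 0.05 s, during which the arm holds its last target.

## Task

Stand the steel sleeve upright on the drill jig's plate, centred on the yellow ring midway between the two blue-capped posts, setting it down before you let go of it. Then take the red knob of the spring-loaded index plunger, pull it straight up as far as it goes so that the pin is clear of its hole, and finish while still holding it up there in the gripper, with the sleeve still standing in its place. Leave the brass sleeve and everything else on the bench undisturbed.

Things in the scene. Friction and masses are not known exactly. Their poses are not given: they have to be found in the camera images.
- steel_sleeve_mid (a point): Centre (half-way up, on the axis) of the bright grey steel sleeve, a loose plain tube 44 mm in outer diameter, 36 mm bore, 60 mm tall, 0.12 to 0.26 kg, standing upright on the bench with its axis (z) vertical.
- brass_sleeve_mid (a point): Centre of a yellow brass sleeve of exactly the same size and stance as the steel one (44 mm diameter, 60 mm tall), loose; it is not wanted and stays where it is. The two may have swapped places.
- drill_jig: Green drill jig bolted to the bench; place and yaw vary. Origin on the bench under the centre of its round plate, z up. Base 220 mm diameter, 30 mm high; steel plate 200 mm diameter on it, top 46 mm above the bench. Two posts stand at its y = +60 and -60 mm. Plunger at its x = +85 mm on a green bracket 40 mm wide that reaches out to x = 143 mm, top 74 mm above the bench.
- seat_mark (a point): Centre of the yellow painted ring (70 mm outside, 50 mm inside diameter) on the plate's top, 46 mm above the bench, exactly midway between the two posts: where the sleeve's axis must stand. Its x and y axes are those of the jig.
- post_left (a point): Centre of the top of one blue-capped post, 16 mm diameter, at the jig's y = +60 mm, x = 0; top 86 mm above the bench, 40 mm above the plate. 104 mm is free between the two posts.
- post_right (a point): Centre of the top of the blue-capped post at the jig's y = -60 mm, 86 mm above the bench.
- pull_knob (a point): Centre of the red round head of the index plunger's knob, moving with it: 32 mm diameter, 18 mm high, centre 121 mm above the bench when seated; z up along the pull. Below it a steel neck 16 mm diameter and 22 mm high, standing on a dark fixed barrel (24 mm diameter, top 90 mm above the bench). Free all round, so it can be pinched from above at any yaw.
- plunger (a joint): Lift of the index plunger in m: 0 with the pin seated 12 mm deep in its hole in the plate, 0.024 fully pulled up against its stop. It slides straight up; a spring pulls it back down with about 3 N when seated, rising to about 9 N at the stop (plus 0.8 N weight), and it snaps back if let go.
- spray_can: White loose spray can with a blue band and cap, 62 mm diameter, 180 mm tall; origin at the centre of its underside. Bystander.
- paint_tin: Grey loose paint tin with a red band, 100 mm diameter, 113 mm tall; origin at the centre of its underside. Bystander.
- grease_jar: Yellow loose jar with a black cap, 70 mm diameter, 80 mm tall; origin at the centre of its underside. Bystander.
- flange: Copper-coloured loose flange ring lying flat, 90 mm diameter, 12 mm thick; origin at the centre of its underside. Bystander.
- screwdriver: Loose red-handled screwdriver lying on the bench along its x axis. Bystander.
Mind the look-alikes: they are no part of the job. Of the things shaped like the part that bears steel_sleeve_mid, the bare steel one is meant.

How it is judged:
By the outcome, as a careful person would: the job done as asked, in the order asked, and still so for the second after the job is handed in, while the arm keeps its last pose, push and grip.
It also fails if it takes over 51 s, if anything falls off the work surface, if the arm or the gripper's body presses on something with over 40 N, if the wrist force passes 120 N, or if a joint passes its speed limit or range.

## Working session

There is one attempt and no reset: what is moved stays moved. The work goes in short steps, Python scripts to look and compute and a shell command to move; the robot and the scene stay as the last step left them, time stands still between calls to the robot, and variables do not carry over. Pictures are saved under pics/ and viewed, and the job is handed in when it is done.

```bash
ls; mkdir -p pics; cat > h.py <<'E'
import numpy as np, cv2
from plant import robot
def cam(d,st=None):
    f=d["color"].shape[0]/2/np.tan(np.radians(d["vfov"])/2)
    K=np.array([[f,0,d["cx"]],[0,f,d["cy"]],[0,0,1]])
    if "extrinsics" in d: E=np.array(d["extrinsics"])
    else:
        T=np.eye(4);T[:3,:3]=np.array(st["eef_rot"]);T[:3,3]=st["position"]
        E=np.linalg.inv(T@np.array(d["tool_from_camera"]))
    return K,np.diag([1,-1,-1,1.])@E
def ray(K,E,uv):
    R=E[:3,:3];o=-R.T@E[:3,3]
    d=R.T@np.linalg.inv(K)@np.array([uv[0],uv[1],1.]);return o,d/np.linalg.norm(d)
def onz(K,E,uv,z):
    o,d=ray(K,E,uv);return o+d*(z-o[2])/d[2]
def tri(a,b):
    (o1,d1),(o2,d2)=a,b
    s=np.linalg.lstsq(np.c_[d1,-d2],o2-o1,rcond=None)[0]
    p,q=o1+s[0]*d1,o2+s[1]*d2
    return (p+q)/2,np.linalg.norm(p-q)
def proj(K,E,p):
    c=K@(E@np.r_[p,1])[:3];return c[:2]/c[2]
E
python3 - <<'E'
from h import *
import pickle
st=robot.get_state();print({k:np.round(v,3).tolist() for k,v in st.items()})
for n in("scene","top","wrist"):
    s=robot.get_state();d=robot.get_image(n);print(n,{k:(np.round(v,3).tolist()) for k,v in d.items() if k!="color"})
    cv2.imwrite(f"pics/{n}0.png",d["color"][:,:,::-1]);pickle.dump((d,s),open(n+"0.pkl","wb"))
E
```

```text
pics
{'time_s': 0.0, 'qpos': [-1.452, 0.221, 1.528, -0.0, 1.395, -0.126], 'joint_velocities': [0.002, 0.0, 0.001, 0.001, -0.0, 0.001], 'joint_torque': [0.001, -49.69, -38.94, -0.0, 0.011, -0.0], 'position': [151.349, -605.811, 241.206], 'eef_rot': [[-0.0, 0.97, 0.242], [0.002, 0.242, -0.97], [-1.0, 0.0, -0.002]], 'force': [-0.488, 0.281, -0.681], 'wrist_torque': [-0.016, -0.047, 0.014], 'width': 85.284}
scene {'vfov': 55.452, 'cx': 278.241, 'cy': 208.835, 'extrinsics': [[0.017, 1.0, 0.011, 9.012], [-0.755, 0.006, 0.656, 357.823], [0.656, -0.02, 0.755, -1494.687], [0.0, 0.0, 0.0, 1.0]]}
top {'vfov': 45.295, 'cx': 274.524, 'cy': 207.101, 'extrinsics': [[-0.002, -1.0, 0.008, -24.377], [0.991, -0.001, 0.133, -600.58], [-0.133, 0.008, 0.991, -1561.434], [0.0, 0.0, 0.0, 1.0]]}
wrist {'vfov': 60.909, 'cx': 274.964, 'cy': 204.27, 'tool_from_camera': [[-0.0, 0.27, -0.963, -131.363], [0.0, 0.963, 0.27, 68.18], [1.0, -0.0, -0.0, -1.059], [0.0, 0.0, 0.0, 1.0]]}
```

View pics/scene0.png

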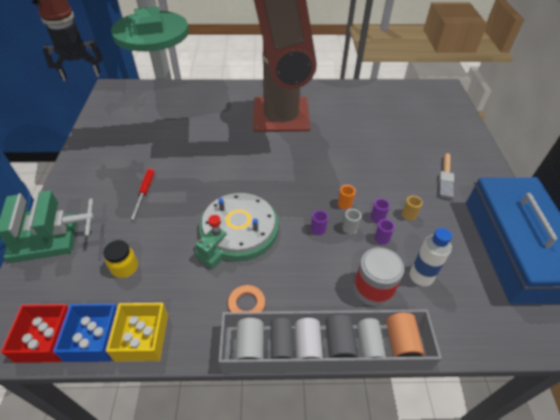

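View pics/top0.png

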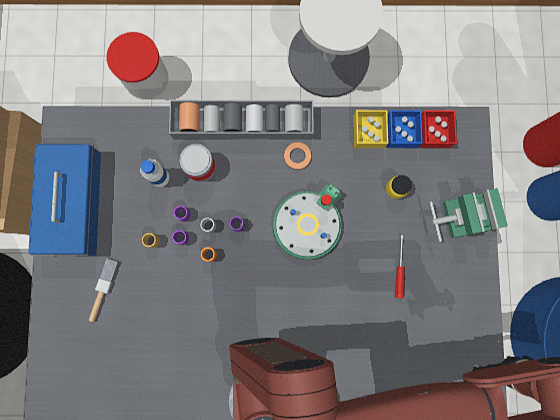

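View pics/wrist0.png

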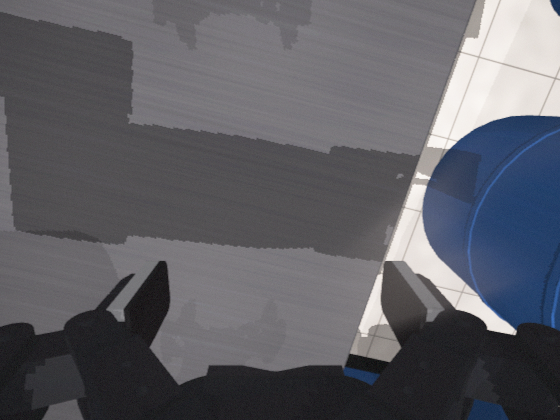

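Scene view: the sleeve-shaped candidates are purple (320,223), (381,211), (385,232), orange (347,196), brass (413,208) and grey (352,221). In the top view these are purple (181,213), (180,238), (237,224), orange (208,254), brass (150,240) and grey (208,225). The grey ones in the tray are part-like stock, lying down in the tray. I choose the grey one standing in the cluster and check it in crops.

```bash
python3 - <<'E'
from h import *
import pickle
d1,_=pickle.load(open("scene0.pkl","rb"));d2,_=pickle.load(open("top0.pkl","rb"))
a=d1["color"][175:255,300:440,::-1];b=d2["color"][190:275,130:255,::-1]
c=d1["color"][180:270,190:290,::-1];e=d2["color"][175:265,260:360,::-1]
R=lambda x:cv2.resize(x,(400,290),interpolation=cv2.INTER_CUBIC)
cv2.imwrite("pics/crop0.png",np.vstack([np.hstack([R(a),R(b)]),np.hstack([R(c),R(e)])]))
K1,E1=cam(d1);K2,E2=cam(d2)
def blob(d,x0,x1,y0,y1,f):
    im=d["color"].astype(int);m=np.zeros(im.shape[:2],np.uint8)
    m[y0:y1,x0:x1]=f(im)[y0:y1,x0:x1]
    n,l,s,c=cv2.connectedComponentsWithStats(m);i=1+np.argmax(s[1:,4]);return c[i],s[i]
Y=lambda im:(im[...,0]>190)&(im[...,1]>150)&(im[...,2]<140)
Rd=lambda im:(im[...,0]>150)&(im[...,1]<80)&(im[...,2]<80)
for nm,w1,w2,f in[("ring",(215,265,200,235),(290,330,205,245),Y),("knob",(200,230,205,235),(315,340,190,210),Rd)]:
    p1,s1=blob(d1,*w1,f);p2,s2=blob(d2,*w2,f)
    print(nm,p1,s1,p2,s2,tri(ray(K1,E1,p1),ray(K2,E2,p2)))
for p1,p2 in[((352,214),(208,222))]:
    print("steel",tri(ray(K1,E1,p1),ray(K2,E2,p2)),onz(K1,E1,p1,60),onz(K2,E2,p2,60))
for n,p in dict(purA=(237,222),purB=(181,211),purC=(180,236),ora=(208,251),brass=(150,238),steel=(208,223)).items(): print(n,onz(K2,E2,p,60))
print("posts",[onz(K2,E2,p,86).round() for p in((293,212),(323,236))])
E
```

```text
ring [237.7287234  219.28723404] [226 210  25  19 188] [307.39520958 224.11377246] [297 214  22  21 167] (array([ 546.15836191, -130.02280852,   39.94115598]), np.float64(1.8206349507135469))
knob [213.84415584 219.77922078] [208 216  12   9  77] [326.04938272 199.37037037] [321 195  11  10  81] (array([ 613.4538672 , -181.243431  ,  120.15084392]), np.float64(1.388705031207077))
steel (array([550.44617975, 182.15833209,  64.55853773]), np.float64(1.015156244501107)) [546.57864393 182.86550287  60.        ] [551.00280887 183.23339416  60.        ]
purA [550.93465079  92.61021261  60.        ]
purB [585.71662806 268.33445181  60.        ]
purC [507.2594593  269.63248512  60.        ]
ora [460.57506503 181.78818896  60.        ]
brass [501.12033544 362.67645771  60.        ]
steel [547.86149549 183.18319007  60.        ]
posts [array([579., -82.,  86.]), array([ 505., -173.,   86.])]
```

View pics/crop0.png

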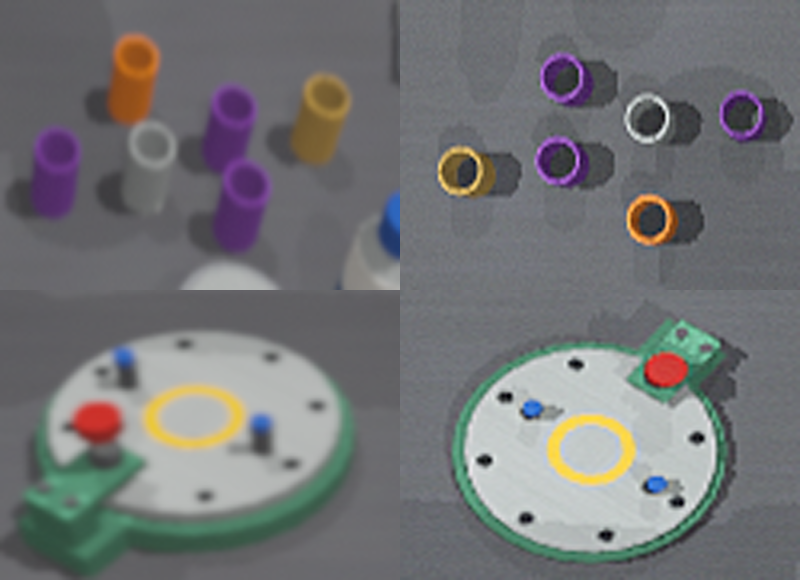

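The crops confirm it: the bare steel sleeve stands among painted ones at top (208,225), about (548,183) on the bench. Brass is farther left at (501,363). The jig's x axis points at about -37°. I'll approach with the jaw axis at +30°, which is clear of the neighbours.

```bash
python3 -m inch '{"delta_rot":[[0,0,0.05],[0,0,0.14],[0,0,0.23],[0,0,0.33],[0,0,0.43],[0,0,0.53],[0,0,0.63],[0,0,0.73],[0,0,0.83],[0,0,0.93]],"translation":[[8,16,0],[25,50,0],[45,90,0],[65,130,0],[87,173,0],[109,217,0],[131,261,0],[153,305,0],[175,349,0],[197,393,0]],"hand":[85,85,85,85,85,85,85,85,85,85]}' 40
python3 -m inch '{"delta_rot":[[0,0,0.1],[0,0,0.2],[0,0,0.3],[0,0,0.4],[0,0,0.5],[0,0,0.6],[0,0,0.7],[0,0,0.8],[0,0,0.88],[0,0,0.92]],"translation":[[21,42,0],[42,84,0],[63,126,0],[84,168,0],[105,210,0],[126,252,0],[147,294,0],[168,336,0],[188,376,0],[199,396,0]],"hand":[85,85,85,85,85,85,85,85,85,85]}'
python3 -m inch '{"delta_rot":[[0,0,0],[0,0,0],[0,0,0]],"translation":[[0,0,0],[0,0,0],[0,0,0]],"hand":[80,75,70]}'
python3 - <<'E'
from h import *
import pickle
s=robot.get_state();d=robot.get_image("wrist");print(np.round(s["position"],1),np.round(s["eef_rot"],3).tolist(),s["time_s"])
cv2.imwrite("pics/w1.png",d["color"][:,:,::-1]);pickle.dump((d,s),open("w1.pkl","wb"))
E
```

```text
time_s: 1.15
position: [348.8, -211.5, 242.3]
eef_rot: [[0.0, 0.382, 0.924], [-0.0, 0.924, -0.382], [-1.0, -0.0, 0.001]]
force: [1.5, -0.1, -0.2]
width: 85.0
time_s: 2.15
position: [548.0, 185.9, 241.8]
eef_rot: [[-0.0, -0.505, 0.863], [0.001, 0.863, 0.505], [-1.0, 0.001, 0.0]]
force: [-0.3, -0.4, -0.2]
width: 85.0
time_s: 2.45
position: [547.0, 181.8, 242.0]
eef_rot: [[-0.001, -0.499, 0.866], [-0.001, 0.866, 0.499], [-1.0, -0.0, -0.001]]
force: [-0.7, -0.0, -0.2]
width: 70.4
[547.  181.8 242. ] [[-0.001, -0.499, 0.866], [-0.001, 0.866, 0.499], [-1.0, -0.0, -0.001]] 2.45
```

View pics/w1.png

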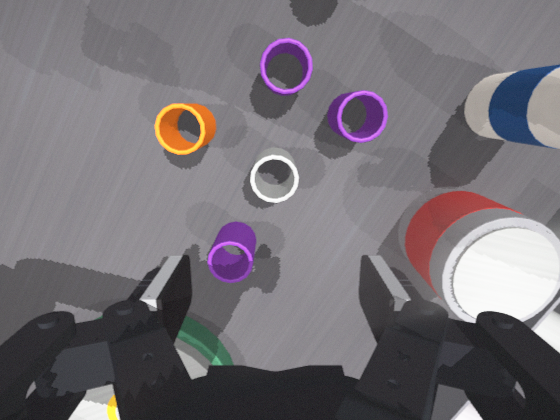

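Wrist view: the steel rim is at (274,178), between the finger lines. Orange is at (185,128), purple at (286,66), (358,116) and (230,260). Next I measure the rim, then descend and take a second wrist view.

```bash
cat >> h.py <<'E'
import pickle
def shot(n,name="wrist"):
    s=robot.get_state();d=robot.get_image(name)
    cv2.imwrite(f"pics/{n}.png",d["color"][:,:,::-1]);pickle.dump((d,s),open(n+".pkl","wb"));return d,s
def rim(d,win,thr=190):
    x0,x1,y0,y1=win;im=d["color"].astype(int)
    m=np.zeros(im.shape[:2],np.uint8);m[y0:y1,x0:x1]=((im.min(2)>thr)&(im.max(2)-im.min(2)<40))[y0:y1,x0:x1]
    c,_=cv2.findContours(m,cv2.RETR_EXTERNAL,cv2.CHAIN_APPROX_NONE);c=max(c,key=len)
    return cv2.fitEllipse(c)
E
python3 - <<'E'
from h import *
d,s=pickle.load(open("w1.pkl","rb"));e=rim(d,(235,315,140,215));print(e)
K,E=cam(d,s);print(onz(K,E,e[0],60))
print("expected size",K[0,0]*44/np.linalg.norm(ray(K,E,e[0])[0]-onz(K,E,e[0],60)))
r1=ray(K,E,e[0])
for n,w in(("scene",(335,370,205,225)),("top",(195,220,212,235))):
    d2,_=pickle.load(open(n+"0.pkl","rb"));e2=rim(d2,w,150);K2,E2=cam(d2);print(n,e2,onz(K2,E2,e2[0],60),tri(r1,ray(K2,E2,e2[0])))
E
python3 -m inch '{"delta_rot":[[0,0,0],[0,0,0],[0,0,0],[0,0,0],[0,0,0]],"translation":[[0,0,-20],[0,0,-50],[0,0,-75],[0,0,-85],[0,0,-85]],"hand":[70,70,70,70,70]}'
python3 - <<'E'
from h import *
d,s=shot("w2");print(s["position"])
E
```

```text
((274.0928955078125, 178.29811096191406), (46.8460693359375, 47.70594024658203), 93.26841735839844)
[543.49814161 186.22820853  60.        ]
expected size 49.13541383429099
time_s: 3.0
position: [546.3, 181.6, 155.9]
eef_rot: [[-0.003, -0.499, 0.866], [-0.001, 0.866, 0.499], [-1.0, 0.001, -0.003]]
force: [-0.1, -0.6, 0.0]
width: 69.9
[546.27994771 181.64074693 155.90784489]Traceback (most recent call last):
  File "<stdin>", line 7, in <module>
  File "h.py", line 30, in rim
    c,_=cv2.findContours(m,cv2.RETR_EXTERNAL,cv2.CHAIN_APPROX_NONE);c=max(c,key=len)
                                                                      ~~~^^^^^^^^^^^
ValueError: max() iterable argument is empty
```

View pics/w2.png

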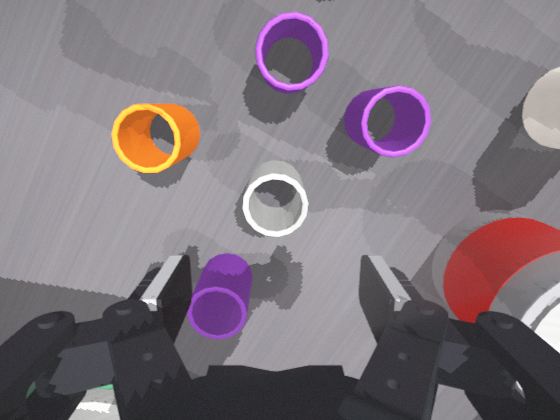

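The steel rim is now at (275,206), still centred between the fingers. I triangulate it.

```bash
python3 - <<'E'
from h import *
rs=[]
for n,w in(("w1",(235,315,140,215)),("w2",(238,315,170,245))):
    d,s=pickle.load(open(n+".pkl","rb"));e=rim(d,w,205);K,E=cam(d,s);r=ray(K,E,e[0]);rs.append(r);p=onz(K,E,e[0],60)
    print(e,p, "size",K[0,0]*44/np.linalg.norm(r[0]-p))
    # tool coords
    T=np.array(s["eef_rot"]);print("tool",T.T@(p-s["position"]))
print(tri(*rs))
for n,p in(("scene",(352.5,213.5)),("top",(208,224))):
    d,_=pickle.load(open(n+"0.pkl","rb"));K,E=cam(d);r=ray(K,E,p);print(n,onz(K,E,p,60),[tri(r,q) for q in rs])
E
```

```text
((274.0960998535156, 178.3651580810547), (46.53834533691406, 47.423500061035156), 92.37936401367188) [543.53102776 186.17680429  60.        ] size 49.13354101118042
tool [182.00061007   5.54499957  -0.62189423]
((275.0118103027344, 204.61155700683594), (62.32212448120117, 64.43218994140625), 90.61094665527344) [543.38141048 186.39271756  60.        ] size 66.54787026969274
tool [95.91337266  5.46815913  0.14708835]
(array([543.86249375, 185.56126902,  56.58071016]), np.float64(0.019991814131090423))
scene [544.79519446 184.49005879  60.        ] [(array([543.51018706, 185.40395998,  58.18039718]), np.float64(0.9756389890454323)), (array([543.43005049, 185.44670238,  58.03573278]), np.float64(1.019587553324539))]
top [544.72184501 183.13301256  60.        ] [(array([545.12547008, 184.37685428,  49.98369669]), np.float64(1.190542984661558)), (array([545.1340208 , 184.20862556,  50.92074904]), np.float64(0.9922640893357981))]
```

```bash
python3 -m inch '{"delta_rot":[[0,0,0],[0,0,0],[0,0,0],[0,0,0],[0,0,0],[0,0,0],[0,0,0],[0,0,0],[0,0,0],[0,0,0]],"translation":[[-1,2,0],[-2.5,4,-10],[-2.5,4,-30],[-2.5,4,-50],[-2.5,4,-70],[-2.5,4,-90],[-2.5,4,-105],[-2.5,4,-115],[-2.5,4,-119],[-2.5,4,-119]],"hand":[70,70,70,70,70,70,70,70,70,70]}'
python3 - <<'E'
from h import *
d,s=shot("w3")
E
```

```text
time_s: 4.05
position: [544.9, 186.7, 38.1]
eef_rot: [[-0.0, -0.5, 0.866], [-0.0, 0.866, 0.5], [-1.0, 0.0, -0.0]]
force: [-0.0, 0.4, -0.1]
width: 70.1
```

View pics/w3.png

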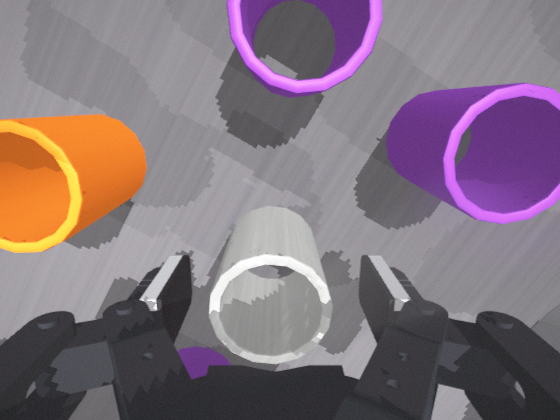

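The sleeve is between the pads, its rim centred near (270,308) with the pads at x≈175 and 375. I close the gripper and lift.

```bash
python3 - <<'E'
from h import *
d,s=pickle.load(open("w3.pkl","rb"));K,E=cam(d,s)
p=onz(K,E,(270.5,308),60);print(p,np.array(s["eef_rot"]).T@(p-s["position"]))
E
python3 -m inch '{"delta_rot":[[0,0,0],[0,0,0],[0,0,0],[0,0,0],[0,0,0],[0,0,0],[0,0,0]],"translation":[[0,0,0],[0,0,0],[0,0,0],[0,0,0],[0,0,0],[0,0,0],[0,0,0]],"hand":[60,52,46,42,40,40,40]}' 45
python3 - <<'E'
from h import *
d,s=shot("w4");print(s["width"],s["position"])
E
```

```text
[542.90649063 187.20348943  60.        ] [-21.89569216   1.4559398   -1.48321613]
time_s: 4.8
position: [545.4, 186.7, 39.2]
eef_rot: [[0.001, -0.5, 0.866], [0.0, 0.866, 0.5], [-1.0, -0.0, 0.001]]
force: [-2.3, -0.8, 6.8]
width: 43.3
43.28123681675817 [545.44916325 186.71413586  39.20299463]
```

View pics/w4.png

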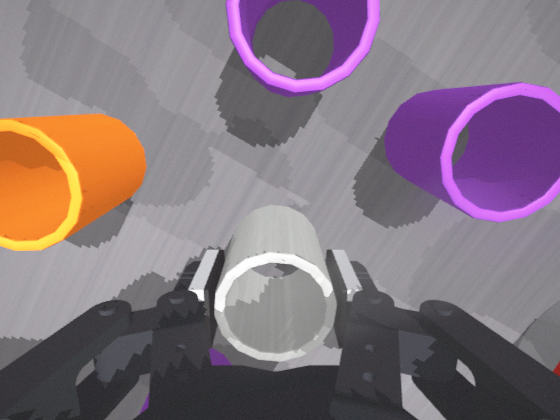

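Gripped at 43.3 mm and still upright. I lift, carry the sleeve towards the jig, turn the jaw axis to the jig's x (-37°), and look at the seat.

```bash
python3 -m inch '{"delta_rot":[[0,0,0],[0,0,0],[0,0,0],[0,0,0],[0,0,0],[0,0,0],[0,0,0]],"translation":[[0,0,5],[0,0,25],[0,0,55],[0,0,90],[0,0,130],[0,0,170],[0,0,190]],"hand":[40,40,40,40,40,40,40]}'
python3 -m inch '{"delta_rot":[[0,0,-0.06],[0,0,-0.18],[0,0,-0.31],[0,0,-0.44],[0,0,-0.57],[0,0,-0.7],[0,0,-0.83],[0,0,-0.96],[0,0,-1.08],[0,0,-1.17]],"translation":[[0,-10,0],[0,-35,0],[0,-70,0],[0,-105,0],[0,-140,0],[0,-175,0],[0,-210,0],[0,-235,0],[0,-255,0],[0,-265,0]],"hand":[40,40,40,40,40,40,40,40,40,40]}'
python3 -m inch '{"delta_rot":[[0,0,0],[0,0,0]],"translation":[[0,0,0],[0,0,0]],"hand":[40,40]}'
python3 - <<'E'
from h import *
d,s=shot("w5");print(s["width"],s["position"],s["force"])
E
python3 -m inch '{"delta_rot":[[0,0,0],[0,0,0],[0,0,0],[0,0,0],[0,0,0]],"translation":[[0,-20,0],[0,-40,0],[0,-52,0],[0,-52,0],[0,-52,0]],"hand":[40,40,40,40,40]}'
python3 - <<'E'
from h import *
d,s=shot("w6");print(s["width"],s["position"],s["force"])
E
```

```text
time_s: 5.55
position: [546.3, 187.0, 232.5]
eef_rot: [[0.005, -0.5, 0.866], [0.001, 0.866, 0.5], [-1.0, -0.002, 0.005]]
force: [0.6, 0.6, -1.6]
width: 42.9
time_s: 6.55
position: [544.5, -80.1, 227.8]
eef_rot: [[-0.001, 0.607, 0.795], [-0.0, 0.795, -0.607], [-1.0, -0.001, -0.001]]
force: [0.8, 0.4, -2.3]
width: 43.1
time_s: 6.75
position: [544.7, -78.1, 227.9]
eef_rot: [[-0.001, 0.6, 0.8], [0.001, 0.8, -0.6], [-1.0, 0.0, -0.001]]
force: [-0.4, 0.4, -1.4]
width: 43.4
43.35053910269617 [544.65586458 -78.06879757 227.90452138] [-0.44653308  0.40691674 -1.42928941]
time_s: 7.3
position: [544.9, -129.7, 228.2]
eef_rot: [[-0.0, 0.602, 0.799], [0.001, 0.799, -0.602], [-1.0, 0.0, -0.001]]
force: [0.5, 0.1, -2.8]
width: 43.2
43.22328067380198 [ 544.92667724 -129.6648495   228.16633735] [ 0.50955878  0.06384147 -2.77085279]
```

View pics/w5.png

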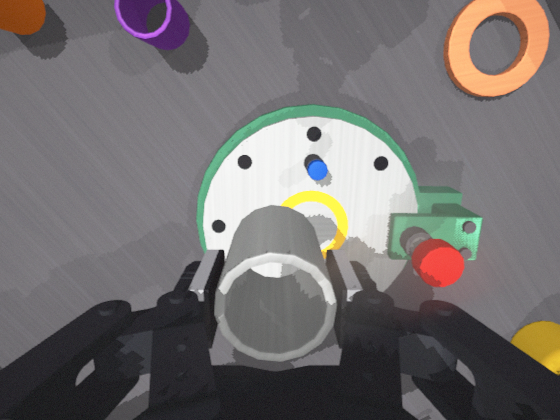

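View pics/w6.png

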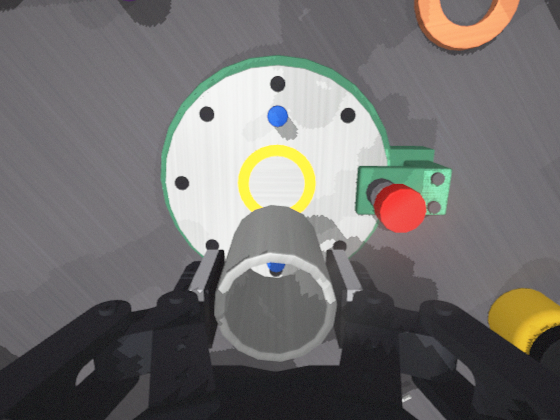

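Views from above the jig: in w6 the ring is centred near (277,182), the far post at (277,116), the near post at (276,266) behind the sleeve, and the knob head at (399,208). I compute the ring, posts, knob and the held sleeve axis.

```bash
cat >> h.py <<'E'
def maskc(d,f,win):
    x0,x1,y0,y1=win;im=d["color"].astype(int);m=np.zeros(im.shape[:2],np.uint8);m[y0:y1,x0:x1]=f(im)[y0:y1,x0:x1]
    c,_=cv2.findContours(m,cv2.RETR_EXTERNAL,cv2.CHAIN_APPROX_NONE);return max(c,key=cv2.contourArea)[:,0,:].astype(float)
Yl=lambda im:(im[...,0]>150)&(im[...,1]>130)&(im[...,2]<110)
Rd=lambda im:(im[...,0]>120)&(im[...,1]<70)&(im[...,2]<70)
Bl=lambda im:(im[...,2]>130)&(im[...,0]<80)
def circ(P):
    A=np.c_[2*P,np.ones(len(P))];x=np.linalg.lstsq(A,(P**2).sum(1),rcond=None)[0];return x[:2],np.sqrt(x[2]+x[:2]@x[:2])
def ringfit(d,s,win,rmax,z=46):
    K,E=cam(d,s);c=maskc(d,Yl,win);c=c[c[:,1]<rmax]
    P=np.array([onz(K,E,p,z)[:2] for p in c])
    for _ in range(3):
        q,r=circ(P);e=np.linalg.norm(P-q,axis=1)-r;P=P[abs(e)<1.5+0*e] if _ else P[abs(e)<4]
    return q,r,len(P)
E
python3 - <<'E'
from h import *
D={n:pickle.load(open(n+".pkl","rb")) for n in("w5","w6")}
print("ring w6",ringfit(*D["w6"],(225,330,130,220),200)); 
for z in(42,46,50): print(z,ringfit(*D["w6"],(225,330,130,220),200,z)[:2])
d5,s5=D["w5"];d6,s6=D["w6"];K5,E5=cam(d5,s5);K6,E6=cam(d6,s6)
for n,f,w5,w6 in(("post",Bl,(300,335,155,185),(260,295,100,130)),("knob",Rd,(405,470,235,290),(370,430,180,236))):
    e5=cv2.minEnclosingCircle(maskc(d5,f,w5).astype(np.float32));e6=cv2.minEnclosingCircle(maskc(d6,f,w6).astype(np.float32));a,b=e5[0],e6[0]
    z={"post":86,"knob":130}[n]
    print(n,e5,e6,tri(ray(K5,E5,a),ray(K6,E6,b)),onz(K5,E5,a,z),onz(K6,E6,b,z))
c=maskc(d5,Yl,(275,355,185,262));
K,E=K5,E5;c=c[(c[:,0]>325)|(c[:,1]<205)];c=c[(c[:,1]<235)];P=np.array([onz(K,E,p,46)[:2] for p in c])
q,r=circ(P);e=np.linalg.norm(P-q,axis=1)-r;P=P[abs(e)<1.5];print("ring w5",circ(P))
# held sleeve rim
e=rim(d6,(205,345,240,370),200);print("rim",e)
for uv in((275,307),e[0]):
    for h in(20,22):
        p=onz(K6,E6,uv,s6["position"][2]+h);print(np.array(s6["eef_rot"]).T@(p-s6["position"]))
T=np.array([[-1,0,0]])
E
```

```text
ring w6 (array([ 545.8487008 , -128.68969825]), np.float64(33.338270788116816), 79)
42 (array([ 545.33450438, -129.39173081]), np.float64(33.77124475527973))
46 (array([ 545.8487008 , -128.68969825]), np.float64(33.338270788116816))
50 (array([ 546.34932052, -127.99921819]), np.float64(32.920481168451964))
post ((316.80767822265625, 169.1923065185547), 10.224369049072266) ((277.0, 115.80000305175781), 10.249005317687988) (array([581.83568165, -81.72236273,  80.25677797]), np.float64(0.19753642628350795)) [582.00425395 -80.50104289  86.        ] [581.81671034 -81.56689583  86.        ]
knob ((437.00970458984375, 263.007568359375), 24.195581436157227) ((395.0, 202.0), 22.825523376464844) (array([ 609.98646447, -165.95988143,  144.73198292]), np.float64(0.15112946274165565)) [ 611.59855889 -175.8087005   130.        ] [ 611.738813   -172.26170136  130.        ]
ring w5 (array([ 552.87042133, -125.55885476]), np.float64(25.644564510532348))
rim ((263.4880065917969, 270.4728088378906), (28.052574157714844, 84.71942138671875), 75.9607925415039)
[-19.99933821   0.10353759  -0.94532242]
[-21.99877753   1.33892766  -0.94641986]
[-19.99035889  14.19511294  -4.87891394]
[-21.98995942  15.17750197  -4.80938742]
```

Seat ≈ (545.8, −129.2) from the wrist ring fit, the post offset and the static cameras (within ~1 mm). The held sleeve is about 1 mm off along jaw x. I correct that, go down to ~10 mm above the plate and check.

```bash
python3 -m inch '{"delta_rot":[[0,0,0],[0,0,0],[0,0,0],[0,0,0],[0,0,0],[0,0,0],[0,0,0],[0,0,0],[0,0,0]],"translation":[[1.2,0,-10],[1.2,0,-35],[1.2,0,-60],[1.2,0,-85],[1.2,0,-105],[1.2,0,-120],[1.2,0,-130],[1.2,0,-133],[1.2,0,-133]],"hand":[40,40,40,40,40,40,40,40,40]}'
python3 - <<'E'
from h import *
d,s=shot("w7");print(s["width"],s["position"],s["force"])
a=shot("s7","scene")[0]["color"][170:270,180:300,::-1];b=shot("t7","top")[0]["color"][170:270,250:370,::-1]
R=lambda x:cv2.resize(x,(400,333),interpolation=cv2.INTER_CUBIC)
cv2.imwrite("pics/st7.png",np.hstack([R(a),R(b)]))
E
```

```text
time_s: 8.25
position: [546.3, -130.3, 95.3]
eef_rot: [[0.0, 0.602, 0.799], [0.0, 0.799, -0.602], [-1.0, 0.0, 0.0]]
force: [-0.3, 1.0, -2.1]
width: 43.2
43.152424544814174 [ 546.33158754 -130.29140736   95.31044393] [-0.33982983  1.03274897 -2.05771078]
```

View pics/w7.png

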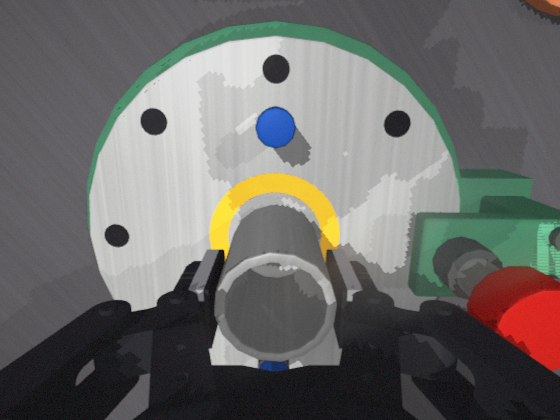

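View pics/st7.png

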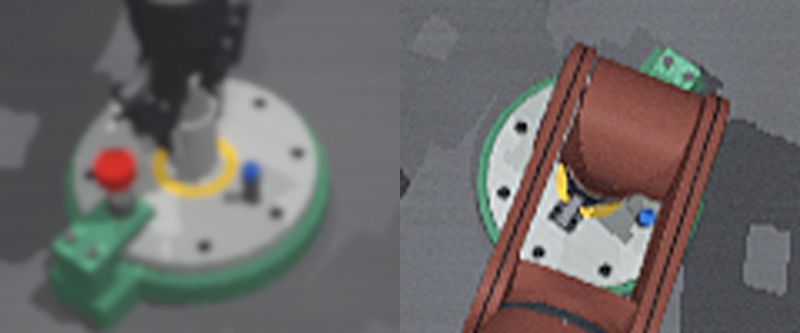

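In w7 the ring spans columns 210–341 (centre 275.5) and the sleeve is centred at 275.5. I check the other direction numerically, using the sleeve's far bottom edge at row ~205.

```bash
python3 - <<'E'
from h import *
d,s=pickle.load(open("w7.pkl","rb"));K,E=cam(d,s);R=np.array(s["eef_rot"]);t=s["position"]
c=maskc(d,Yl,(195,360,165,262))
o=c[(c[:,1]<235)]
P=np.array([onz(K,E,p,46) for p in o]);L=(P-t)@R
q,r=circ(L[:,1:]);e=np.linalg.norm(L[:,1:]-q,axis=1)-r
# keep outer edge only
for _ in range(5):
    k=abs(np.linalg.norm(L[:,1:]-q,axis=1)-35)<4; q,r=circ(L[k,1:]);
print("ring in tool y,z",q,r,k.sum(), "pixel rows top",o[:,1].min())
col=d["color"][190:225,275].astype(int);print([(190+i,v.tolist()) for i,v in enumerate(col)][::2])
for v in(204,205,206): print(v,(onz(K,E,(275.5,v),t[2]-39)-t)@R, "-> axis y", ((onz(K,E,(275.5,v),t[2]-39)-t)@R)[1]-22)
for v in(301,307): print((onz(K,E,(275.5,v),t[2]+21)-t)@R)
# top rim ellipse far/near outer edges
g=d["color"][245:370,275].astype(int);print([(245+i,v.sum()//3) for i,v in enumerate(g)][::3])
for r0,r1 in(("post",None),):
    p=cv2.minEnclosingCircle(maskc(d,Bl,(250,300,100,150)).astype(np.float32));print(p,onz(K,E,p[0],86),(onz(K,E,p[0],86)-t)@R)
E
```

```text
ring in tool y,z [ 0.35307976 -1.28305321] 34.39030146518518 178 pixel rows top 173.0
[(190, [246, 202, 50]), (192, [209, 181, 124]), (194, [182, 184, 180]), (196, [180, 180, 179]), (198, [179, 178, 177]), (200, [179, 179, 177]), (202, [174, 174, 174]), (204, [165, 163, 164]), (206, [109, 108, 107]), (208, [112, 112, 110]), (210, [107, 108, 106]), (212, [115, 113, 113]), (214, [109, 110, 110]), (216, [110, 108, 111]), (218, [111, 111, 109]), (220, [110, 112, 110]), (222, [111, 111, 111]), (224, [112, 111, 112])]
204 [39.00113671 21.27994682 -0.66952165] -> axis y -0.7200531806818233
205 [39.00110898 20.76525725 -0.66929214] -> axis y -1.2347427547475007
206 [39.0010812  20.24975858 -0.66906227] -> axis y -1.7502414243977036
[-20.99984616   3.07508398  -0.77267368]
[-20.99997302   0.72111165  -0.771624  ]
[(245, np.int64(112)), (248, np.int64(111)), (251, np.int64(105)), (254, np.int64(204)), (257, np.int64(180)), (260, np.int64(170)), (263, np.int64(95)), (266, np.int64(129)), (269, np.int64(133)), (272, np.int64(129)), (275, np.int64(127)), (278, np.int64(83)), (281, np.int64(85)), (284, np.int64(83)), (287, np.int64(85)), (290, np.int64(86)), (293, np.int64(84)), (296, np.int64(85)), (299, np.int64(84)), (302, np.int64(82)), (305, np.int64(84)), (308, np.int64(83)), (311, np.int64(84)), (314, np.int64(84)), (317, np.int64(85)), (320, np.int64(86)), (323, np.int64(86)), (326, np.int64(83)), (329, np.int64(82)), (332, np.int64(80)), (335, np.int64(80)), (338, np.int64(82)), (341, np.int64(81)), (344, np.int64(80)), (347, np.int64(78)), (350, np.int64(84)), (353, np.int64(99)), (356, np.int64(116)), (359, np.int64(115)), (362, np.int64(52)), (365, np.int64(53)), (368, np.int64(54))]
((274.68994140625, 127.00764465332031), 19.994874954223633) [581.85107383 -81.41074112  86.        ] [ 9.31368388 60.41341921 -1.05445594]
```

The sleeve reads about 1 mm short of the ring centre along jig +y. I nudge (0.2, 0.8) and set it down gently, watching the force.

```bash
python3 -m inch '{"delta_rot":[[0,0,0],[0,0,0],[0,0,0],[0,0,0],[0,0,0],[0,0,0]],"translation":[[0.2,0.8,0],[0.2,0.8,-3],[0.2,0.8,-6],[0.2,0.8,-8],[0.2,0.8,-9],[0.2,0.8,-9]],"hand":[40,40,40,40,40,40]}'
python3 -m inch '{"delta_rot":[[0,0,0],[0,0,0],[0,0,0]],"translation":[[0,0,-0.7],[0,0,-1.4],[0,0,-1.4]],"hand":[40,40,40]}'
python3 -m inch '{"delta_rot":[[0,0,0],[0,0,0],[0,0,0]],"translation":[[0,0,-0.5],[0,0,-1],[0,0,-1]],"hand":[40,40,40]}'
```

```text
time_s: 9.0
position: [546.1, -129.5, 85.9]
eef_rot: [[-0.001, 0.602, 0.798], [0.0, 0.798, -0.602], [-1.0, -0.0, -0.001]]
force: [-0.6, 0.2, -2.4]
width: 43.1
time_s: 9.3
position: [546.5, -129.6, 85.2]
eef_rot: [[0.0, 0.602, 0.799], [-0.0, 0.799, -0.602], [-1.0, 0.0, 0.0]]
force: [-0.9, 0.4, 0.3]
width: 43.2
time_s: 9.6
position: [546.6, -129.6, 85.2]
eef_rot: [[0.0, 0.602, 0.799], [-0.0, 0.799, -0.602], [-1.0, 0.0, 0.0]]
force: [-4.0, 1.3, 8.7]
width: 42.9
```

Contact: force went from −2.4 to +8.7 N, with z at ~85. I relieve the press slightly, check the position, then open.

```bash
python3 -m inch '{"delta_rot":[[0,0,0],[0,0,0]],"translation":[[0,0,0.7],[0,0,0.7]],"hand":[40,40]}'
python3 - <<'E'
from h import *
d,s=shot("w8");print(s["width"],s["position"],s["force"]);K,E=cam(d,s);R=np.array(s["eef_rot"]);t=s["position"]
c=maskc(d,Yl,(195,360,165,272));o=c[(c[:,1]<245)]
P=np.array([onz(K,E,p,46) for p in o]);L=(P-t)@R;q=np.array([0,-1.])
for _ in range(5):
    k=abs(np.linalg.norm(L[:,1:]-q,axis=1)-35)<4; q,r=circ(L[k,1:])
print("ring tool",q,r,k.sum())
g=d["color"][185:230,275].astype(int).sum(1)//3;print(list(zip(range(185,230,2),g[::2])))
for v in(208,212,216):print(v,((onz(K,E,(275.5,v),46)-t)@R)[1]-22)
E
```

```text
time_s: 9.8
position: [546.6, -129.6, 85.2]
eef_rot: [[0.001, 0.602, 0.799], [-0.0, 0.799, -0.602], [-1.0, 0.0, 0.001]]
force: [-2.7, 0.8, 5.9]
width: 43.3
43.346343438051136 [ 546.61506879 -129.64520144   85.21352563] [-2.67190204  0.84402734  5.87938197]
ring tool [-0.36284373 -1.17301352] 34.42935610746411 193
[(185, np.int64(164)), (187, np.int64(165)), (189, np.int64(166)), (191, np.int64(163)), (193, np.int64(165)), (195, np.int64(166)), (197, np.int64(165)), (199, np.int64(177)), (201, np.int64(176)), (203, np.int64(176)), (205, np.int64(139)), (207, np.int64(109)), (209, np.int64(110)), (211, np.int64(109)), (213, np.int64(107)), (215, np.int64(106)), (217, np.int64(107)), (219, np.int64(108)), (221, np.int64(108)), (223, np.int64(110)), (225, np.int64(109)), (227, np.int64(108)), (229, np.int64(108))]
208 -2.846653823810229
212 -4.92587972930902
216 -7.018278750838666
```

View pics/w8.png

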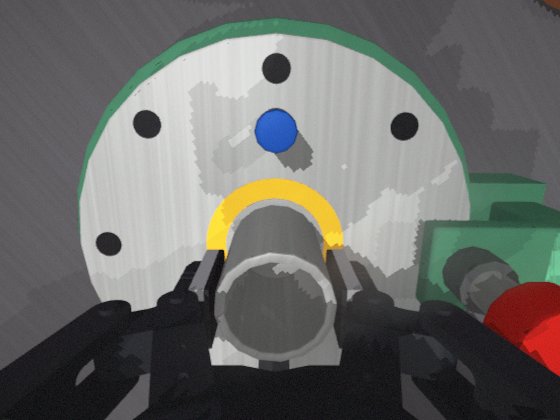

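The gap from the ring's inner edge (row ~199) to the sleeve edge (row 205) is ≈3 mm, as expected for a centred sleeve. Columns are also centred (ring 207–342, sleeve ~275). I open.

```bash
python3 -m inch '{"delta_rot":[[0,0,0],[0,0,0],[0,0,0],[0,0,0],[0,0,0],[0,0,0]],"translation":[[0,0,0],[0,0,0],[0,0,0],[0,0,0],[0,0,0],[0,0,0]],"hand":[44,47,52,58,64,66]}'
python3 -m inch '{"delta_rot":[[0,0,0],[0,0,0],[0,0,0],[0,0,0],[0,0,0],[0,0,0],[0,0,0]],"translation":[[0,0,3],[0,0,15],[0,0,35],[0,0,65],[0,0,95],[0,0,125],[0,0,125]],"hand":[66,66,66,66,66,66,66]}'
python3 - <<'E'
from h import *
d,s=shot("w9");print(s["width"],s["position"],s["force"])
E
```

```text
time_s: 10.45
position: [546.3, -129.6, 84.5]
eef_rot: [[-0.0, 0.602, 0.799], [0.0, 0.799, -0.602], [-1.0, -0.0, -0.0]]
force: [0.2, -0.2, 0.3]
width: 65.8
time_s: 11.15
position: [549.4, -130.7, 216.3]
eef_rot: [[0.01, 0.602, 0.799], [-0.004, 0.799, -0.602], [-1.0, 0.003, 0.01]]
force: [0.1, 0.3, 0.8]
width: 65.8
65.79328373810728 [ 549.41359493 -130.66959712  216.32815744] [0.05011812 0.34362947 0.79174336]
```

View pics/w9.png

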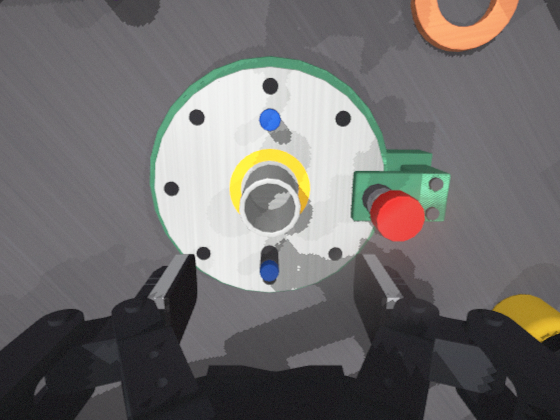

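The sleeve stands at (270,207), with the posts at (269,119) and (268,271) and the knob at (398,214). I let the arm settle, then verify centring against the two posts and measure the knob.

```bash
python3 -m inch '{"delta_rot":[[0,0,0],[0,0,0],[0,0,0]],"translation":[[0,0,0],[0,0,0],[0,0,0]],"hand":[66,66,66]}'
python3 - <<'E'
from h import *
d,s=shot("w10");K,E=cam(d,s);print(s["position"],s["force"])
P=[]
for w in((255,290,105,135),(255,290,255,290)):
    p=cv2.minEnclosingCircle(maskc(d,Bl,w).astype(np.float32));P.append(onz(K,E,p[0],86));print(p,P[-1])
e=rim(d,(235,310,170,245),200);print(e,"sleeve",onz(K,E,e[0],106),"mid posts",(P[0]+P[1])/2, "yaw",np.degrees(np.arctan2(*(P[0]-P[1])[[1,0]]))-90)
kc=maskc(d,Rd,(365,435,180,250));k=cv2.minEnclosingCircle(kc.astype(np.float32));print("knob",k,onz(K,E,k[0],121),onz(K,E,k[0],125))
E
python3 -m inch '{"delta_rot":[[0,0,0],[0,0,0],[0,0,0],[0,0,0],[0,0,0]],"translation":[[25,-18,10],[50,-37,20],[65,-50,25],[66,-51,25],[66,-51,25]],"hand":[66,66,60,55,55]}'
python3 - <<'E'
from h import *
d,s=shot("w11");print(s["position"],s["width"])
E
```

```text
time_s: 11.5
position: [545.6, -129.3, 208.1]
eef_rot: [[-0.002, 0.602, 0.798], [0.001, 0.798, -0.602], [-1.0, -0.001, -0.003]]
force: [-0.7, -0.4, -0.5]
width: 66.2
[ 545.5600981  -129.25254897  208.14056142] [-0.73393779 -0.35559859 -0.49430728]
((277.5, 117.2727279663086), 11.283909797668457) [582.16317534 -81.59263697  86.        ]
((276.0, 274.28570556640625), 9.285812377929688) [ 509.72120099 -176.12004281   86.        ]
((270.0988464355469, 212.71646118164062), (59.17734146118164, 81.00499725341797), 56.82919692993164) sleeve [ 540.38535344 -128.64969051  106.        ] mid posts [ 545.94218816 -128.85633989   86.        ] yaw -37.46509321972174
knob ((401.0, 206.0), 21.095121383666992) [ 612.53984534 -171.62111196  121.        ] [ 612.06426785 -169.82908624  125.        ]
time_s: 12.05
position: [611.8, -180.4, 233.4]
eef_rot: [[-0.002, 0.602, 0.798], [0.001, 0.798, -0.602], [-1.0, -0.0, -0.002]]
force: [-1.1, 0.1, 0.3]
width: 55.1
[ 611.78645228 -180.37736849  233.35504649] 55.08515711564564
```

View pics/w11.png

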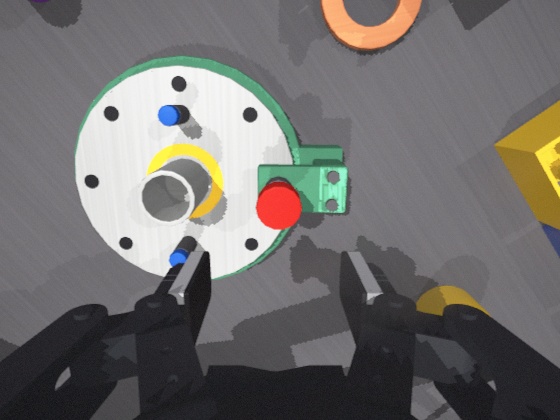

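w11 shows the knob head at (279,205), nearly under the jaws. The rim mask failed against the white plate, so I redo that by looking closely, and refine the knob.

```bash
python3 - <<'E'
from h import *
d,s=pickle.load(open("w10.pkl","rb"));K,E=cam(d,s)
cv2.imwrite("pics/c10.png",cv2.resize(d["color"][140:290,225:325,::-1],(500,750)[:2] if 0 else (400,600),interpolation=cv2.INTER_CUBIC))
d2,s2=pickle.load(open("w11.pkl","rb"));K2,E2=cam(d2,s2)
f=lambda im:(im[...,0]>70)&(im[...,1]<0.4*im[...,0])&(im[...,2]<0.4*im[...,0])
r=[]
for d_,s_,w,(k,e) in((d,s,(360,440,180,250),(K,E)),(d2,s2,(245,315,170,240),(K2,E2))):
    c=maskc(d_,f,w);el=cv2.fitEllipse(c.astype(np.float32));print(el,onz(k,e,el[0],121),onz(k,e,el[0],125));r.append(ray(k,e,el[0]))
    R=np.array(s_["eef_rot"]);print("tool",(onz(k,e,el[0],123)-s_["position"])@R)
print(tri(*r))
E
```

```text
((411.2877197265625, 217.93077087402344), (48.04134750366211, 54.96588134765625), 130.0692596435547) [ 613.62281341 -182.40548734  121.        ] [ 613.12740648 -180.41599683  125.        ]
tool [84.92175924 -0.76216082 85.76702197]
((278.5645751953125, 205.31719970703125), (43.6129150390625, 46.908775329589844), 171.03370666503906) [ 612.75422769 -181.41232356  121.        ] [ 613.41085853 -180.48469561  125.        ]
tool [110.35150658   0.36921635   1.62819359]
(array([ 613.2529101 , -180.69325972,  124.32709868]), np.float64(0.13628648390358847))
```

View pics/c10.png

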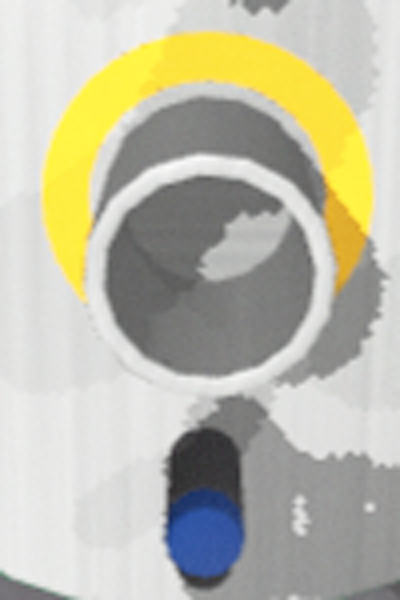

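The sleeve rim is concentric with the ring (base offset ≲0.5 mm). Knob ≈ (613.4,−181), z 121–124. I turn the jaws by +1.4 rad so the fingers clear the sleeve and come down for a closer look.

```bash
python3 -m inch '{"delta_rot":[[0,0,0.1],[0,0,0.24],[0,0,0.38],[0,0,0.52],[0,0,0.66],[0,0,0.8],[0,0,0.95],[0,0,1.1],[0,0,1.25],[0,0,1.4]],"translation":[[1,-0.5,0],[1,-0.5,0],[1,-0.5,0],[1,-0.5,0],[1,-0.5,0],[1,-0.5,-10],[1,-0.5,-25],[1,-0.5,-40],[1,-0.5,-55],[1,-0.5,-65]],"hand":[55,55,55,55,55,55,55,55,55,55]}'
python3 -m inch '{"delta_rot":[[0,0,0],[0,0,0],[0,0,0]],"translation":[[0,0,0],[0,0,0],[0,0,0]],"hand":[55,55,55]}'
python3 - <<'E'
from h import *
d,s=shot("w12");K,E=cam(d,s);R=np.array(s["eef_rot"]);print(s["position"])
f=lambda im:(im[...,0]>70)&(im[...,1]<0.4*im[...,0])&(im[...,2]<0.4*im[...,0])
c=maskc(d,f,(150,400,100,400));x=c[:,0];print(x.min(),x.max(),c[:,1].min(),c[:,1].max());el=cv2.fitEllipse(c.astype(np.float32))
for z in(121,126,130):print(el[0],onz(K,E,el[0],z),(onz(K,E,el[0],z)-s["position"])@R)
E
```

```text
time_s: 13.1
position: [611.6, -179.6, 167.6]
eef_rot: [[-0.003, -0.69, 0.724], [0.001, 0.724, 0.69], [-1.0, 0.003, -0.001]]
force: [-0.4, 0.7, 1.3]
width: 54.7
time_s: 13.4
position: [613.5, -180.9, 170.5]
eef_rot: [[0.001, -0.683, 0.731], [-0.0, 0.731, 0.683], [-1.0, -0.001, 0.0]]
force: [-0.3, -1.0, -0.2]
width: 55.1
[ 613.53189232 -180.88970349  170.49355666]
243.0 302.0 206.0 269.0
(272.7815856933594, 237.70877075195312) [ 613.00819189 -181.53743213  121.        ] [49.49324721 -0.0670936  -0.84849526]
(272.7815856933594, 237.70877075195312) [ 611.71150663 -180.1076642   126.        ] [44.49136006  1.85795548 -0.81783535]
(272.7815856933594, 237.70877075195312) [ 610.67415843 -178.96384985  130.        ] [40.48985035  3.39799474 -0.79330742]
```

View pics/w12.png

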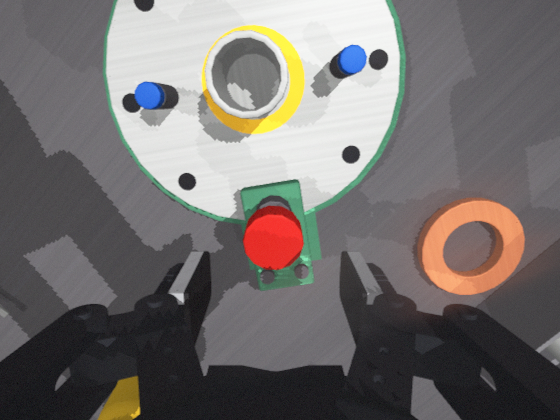

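The knob is at (273,238), centred between the pads. I descend to pinch the head with the grasp point at ~120 mm.

```bash
python3 -m inch '{"delta_rot":[[0,0,0],[0,0,0],[0,0,0],[0,0,0],[0,0,0],[0,0,0],[0,0,0],[0,0,0]],"translation":[[0,0,-5],[0,0,-18],[0,0,-32],[0,0,-45],[0,0,-53],[0,0,-57.5],[0,0,-57.5],[0,0,-57.5]],"hand":[55,55,55,55,55,55,55,55]}'
python3 - <<'E'
from h import *
d,s=shot("w13")
E
```

```text
time_s: 14.25
position: [613.7, -181.2, 112.4]
eef_rot: [[0.0, -0.685, 0.729], [-0.0, 0.729, 0.685], [-1.0, -0.0, 0.0]]
force: [-0.2, -0.3, 0.4]
width: 55.0
```

View pics/w13.png

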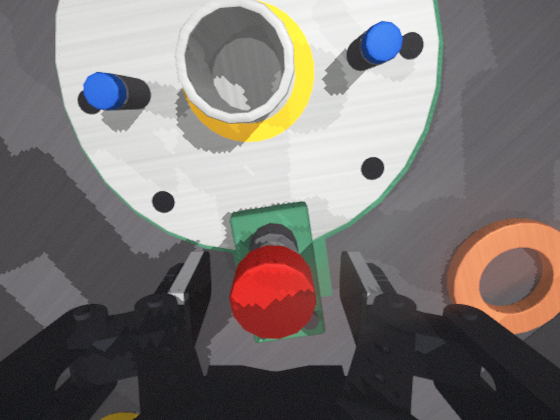

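The head is between the pads at (273,297), sleeve still upright. I close at 80 N.

```bash
python3 -m inch '{"delta_rot":[[0,0,0],[0,0,0],[0,0,0],[0,0,0],[0,0,0],[0,0,0],[0,0,0],[0,0,0]],"translation":[[0,0,0],[0,0,0],[0,0,0],[0,0,0],[0,0,0],[0,0,0],[0,0,0],[0,0,0]],"hand":[48,42,37,33,30,27,27,27]}' 80
python3 -m inch '{"delta_rot":[[0,0,0],[0,0,0],[0,0,0],[0,0,0],[0,0,0],[0,0,0]],"translation":[[0,0,3],[0,0,7],[0,0,11],[0,0,15],[0,0,18],[0,0,18]],"hand":[27,27,27,27,27,27]}'
```

```text
time_s: 15.1
position: [612.9, -181.7, 112.8]
eef_rot: [[-0.001, -0.684, 0.729], [-0.001, 0.729, 0.684], [-1.0, -0.0, -0.001]]
force: [-4.3, -1.7, 5.9]
width: 29.7
time_s: 15.7
position: [612.9, -181.6, 129.3]
eef_rot: [[-0.001, -0.684, 0.729], [-0.001, 0.729, 0.684], [-1.0, 0.0, -0.001]]
force: [0.0, -5.7, -8.3]
width: 29.8
```

The force is −8.3 N at 18 mm lift, as the spring predicts. I continue slowly to the stop.

```bash
python3 -m inch '{"delta_rot":[[0,0,0],[0,0,0],[0,0,0],[0,0,0]],"translation":[[0,0,1.5],[0,0,3],[0,0,4.5],[0,0,4.5]],"hand":[27,27,27,27]}'
python3 -m inch '{"delta_rot":[[0,0,0],[0,0,0],[0,0,0]],"translation":[[0,0,1],[0,0,2],[0,0,2]],"hand":[27,27,27]}'
```

```text
time_s: 16.1
position: [612.9, -181.6, 133.3]
eef_rot: [[-0.001, -0.684, 0.729], [-0.0, 0.729, 0.684], [-1.0, 0.0, -0.001]]
force: [1.8, -5.8, -7.5]
width: 30.0
time_s: 16.4
position: [612.8, -181.6, 135.1]
eef_rot: [[-0.001, -0.684, 0.729], [-0.0, 0.729, 0.684], [-1.0, 0.001, -0.001]]
force: [2.1, -5.1, -9.1]
width: 29.5
```

```bash
python3 -m inch '{"delta_rot":[[0,0,0],[0,0,0]],"translation":[[0,0,1],[0,0,1]],"hand":[27,27]}'
python3 -m inch '{"delta_rot":[[0,0,0],[0,0,0]],"translation":[[0,0,1],[0,0,1]],"hand":[27,27]}'
python3 - <<'E'
from h import *
d,s=shot("w14");print(s["force"],s["position"],s["width"])
a=shot("s14","scene")[0]["color"][170:270,180:300,::-1]
cv2.imwrite("pics/s14c.png",cv2.resize(a,(600,500),interpolation=cv2.INTER_CUBIC))
E
```

```text
time_s: 16.6
position: [612.8, -181.6, 136.1]
eef_rot: [[-0.001, -0.684, 0.729], [-0.0, 0.729, 0.684], [-1.0, 0.001, -0.001]]
force: [2.1, -5.9, -9.0]
width: 29.4
time_s: 16.8
position: [612.8, -181.6, 136.9]
eef_rot: [[-0.001, -0.684, 0.729], [-0.0, 0.729, 0.684], [-1.0, 0.001, -0.001]]
force: [0.7, -5.9, -10.2]
width: 29.6
[  0.74145765  -5.92591087 -10.16743089] [ 612.83995512 -181.58072044  136.92804423] 29.57060424592856
```

View pics/w14.png

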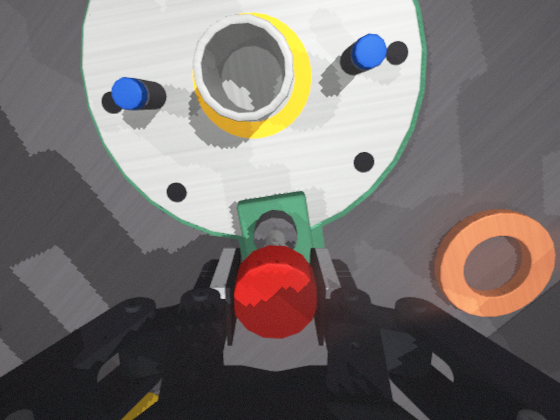

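View pics/s14c.png

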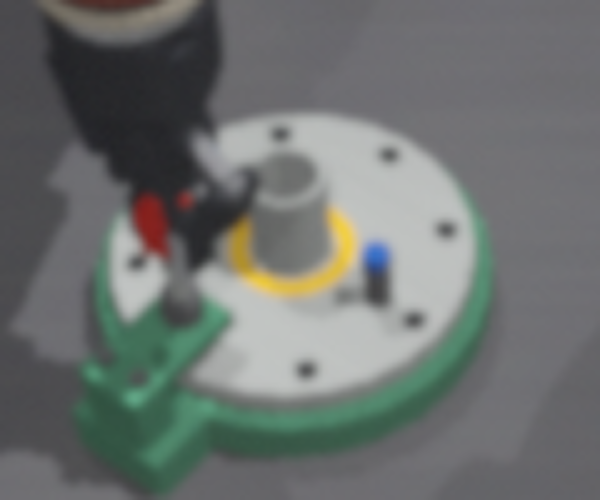

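The knob is held and risen, and the sleeve is still standing in the ring. Force is −10.2 N, just at the stop, so I push a little further to confirm it firms up.

```bash
python3 -m inch '{"delta_rot":[[0,0,0],[0,0,0]],"translation":[[0,0,1],[0,0,1]],"hand":[27,27]}'
python3 -m inch '{"delta_rot":[[0,0,0],[0,0,0]],"translation":[[0,0,0.8],[0,0,0.8]],"hand":[27,27]}'
```

```text
time_s: 17.1
position: [612.8, -181.6, 137.0]
eef_rot: [[-0.001, -0.684, 0.729], [-0.0, 0.729, 0.684], [-1.0, 0.001, -0.001]]
force: [5.4, -7.4, -14.3]
width: 29.8
time_s: 17.3
position: [612.8, -181.6, 137.1]
eef_rot: [[-0.002, -0.684, 0.729], [-0.0, 0.729, 0.684], [-1.0, 0.001, -0.001]]
force: [6.5, -7.9, -17.7]
width: 29.5
```

At the stop: z stays at 137.0 while the force climbs to −17.7 N. I hold for a second and do a final check.

```bash
python3 -m inch '{"delta_rot":[[0,0,0],[0,0,0],[0,0,0],[0,0,0],[0,0,0],[0,0,0],[0,0,0],[0,0,0]],"translation":[[0,0,0],[0,0,0],[0,0,0],[0,0,0],[0,0,0],[0,0,0],[0,0,0],[0,0,0]],"hand":[27,27,27,27,27,27,27,27]}'
python3 - <<'E'
from h import *
d,s=shot("w15");d=shot("s15","scene");print(s["force"],s["position"],s["width"])
f=lambda im:(im[...,0]>70)&(im[...,1]<0.4*im[...,0])&(im[...,2]<0.4*im[...,0])
for n in("w14","w15"):
    dd,ss=pickle.load(open(n+".pkl","rb"));c=maskc(dd,f,(150,400,200,360));print(n,c.min(0),c.max(0))
dd,ss=pickle.load(open("w13.pkl","rb"));c=maskc(dd,f,(150,400,200,360));print("w13",c.min(0),c.max(0))
E
```

```text
time_s: 18.1
position: [612.8, -181.6, 137.1]
eef_rot: [[-0.002, -0.684, 0.729], [-0.0, 0.729, 0.684], [-1.0, 0.001, -0.001]]
force: [5.9, -7.4, -19.0]
width: 29.5
[  5.93295897  -7.43949656 -19.04519934] [ 612.78189613 -181.58345177  137.09261096] 29.459050018483083
w14 [234. 246.] [316. 337.]
w15 [234. 246.] [316. 337.]
w13 [230. 246.] [315. 337.]
```

View pics/s15.png

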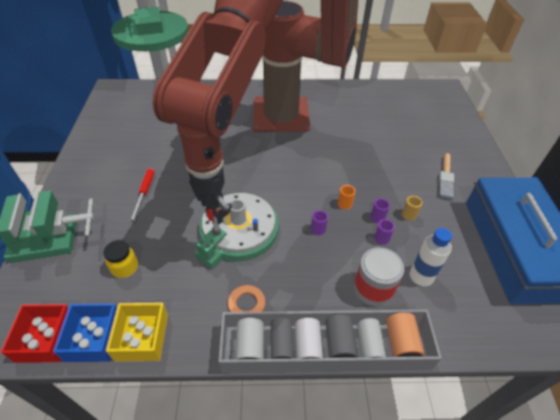

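View pics/w15.png

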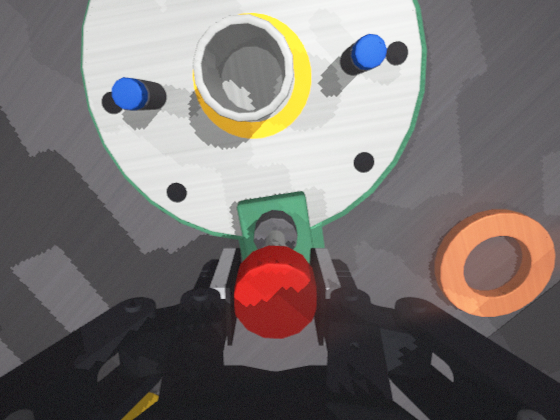

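No slip: the knob image in the gripper is the same from w13 to w15 (rows 246–337), the tool has risen 24.3–24.7 mm, and the bystanders and brass sleeve are in their starting pixels. I hand in the job.

```bash
python3 -c "
from plant import robot
print(robot.job_done())"
```

```text
the job is handed in; nothing more can be done
None
```

I stood the steel sleeve on the yellow ring, set it down on the plate before letting go, then pulled the red knob up to its stop. I handed the job in at about 18 s with the gripper still holding the knob there.

- **Sleeve:** By eye and by the ring gaps in the wrist view it is within about 0.5 mm of centre. One fit suggested about 0.9 mm off along the jig's y, and an automatic rim fit failed against the white plate. It was still standing in the last pictures.
- **Plunger:** The tool rose about 24.5 mm. It then stopped rising while the pull went from 10 N to 19 N, so the plunger was at its stop. The knob did not slip in the pads, though the opening read 29.5 mm on the 32 mm head, which I did not resolve. About 9 N of sideways force remained while holding.
- **Bench:** In the last scene picture, checked by eye, the brass sleeve and everything else are where they started.

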